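Slide the drip tray home under the table griddle

TASK

Slide the griddle's drip tray, the narrower of the two metal trays, into the bay under the griddle, basin end first, until it is fully home with its front panel against the griddle's front face, and let go of it. Leave the wider tray where it is.

Things in the scene. Friction and masses are not known exactly. Their poses are not given: they have to be found in the camera images.
- drip_tray: The tray to slide in, 0.2 kg: open dark steel basin 76 mm wide, 110 long, 22 high, lying on the worktop. Origin: centre of the basin's underside. +x points to its leading end (goes in first; corners cut 8 mm), z up. At the other end (x = -55 to -61 mm) is a steel front panel 122 mm wide, 38 high; beyond it stands the black grip.
- drip_tray_grip (a point): Where to grasp the drip tray: on its upright black grip, 100 mm behind the tray's origin (tray x = -100 mm), 45 mm above the worktop. The grip is 14 mm thick across the tray (y), 26 mm along it (x), top at 63 mm; a 12 mm wide neck joins it to the panel. Same axes as the tray.
- wide_tray: Bystander: a like tray with the same grip, but its basin and panel are both 130 mm wide, so it does not fit the bay. Loose; leave it where it is. Origin and axes as for the drip tray.
- griddle: Low black griddle, fixed; 220 mm along x, 254 along y, 71 high. Origin: centre of underside. Front face at x = -110 mm, looks along -x. In its middle at worktop level opens the bay: 110 mm wide at the mouth, narrowing within 35 mm to 86, 34 high, 122 deep, worktop as floor. Fully home, the tray's panel bears on the face, its axes match the griddle's and its origin is at griddle x = -55 mm, y = 0.

How it is judged:
At the end, for the whole second after the job is handed in: The drip tray lies flat and at rest in the griddle's bay, its panel within 12 mm of the griddle's front face, within 15 mm of the bay's middle line and within 10 degrees of its direction (x of drip_tray in the frame of griddle between -0.067 and -0.045 m and y of drip_tray in the frame of griddle between -0.015 and 0.015 m and angle between the x axis of drip_tray and the x axis of griddle, either way round below 0.175 rad and height (world z) of drip_tray below 0.01 m and angle between drip_tray's own z axis and vertical below 0.1 rad and linear speed of drip_tray below 0.02 m/s); the robot touches nothing.
It fails at once if the wider tray is moved by more than 30 mm (distance of wide_tray from where it was at the start of the episode above 0.03 m).
It also fails if it takes over 40 s, if anything falls off the work surface, if the arm or the gripper's body presses on something with over 40 N, if the wrist force passes 120 N, or if a joint passes its speed limit or range.

ROBOT

A 6-joint arm with a two-finger parallel gripper is mounted at the origin on the work surface; the furniture and walls round the work are solid. World frame = base frame: x ahead of the robot, y to its left, z up, the work surface at z = 0. Lengths are in m, angles in rad, forces in N, time in s.
With the tool pointing down it reaches from about 0.25 to 0.725 m from the base axis. Payload 4 kg.
Tool frame: the origin (TCP) lies midway between the tips of the shut fingers; the grasp point (between the pads) lies 19 mm behind it; z points along the fingers, y is the line along which they close (so a half turn about z gives the same grasp; the last joint's range is limited). The gripper opens to 85 mm and grips with 20 to 120 N. Pads are 22 mm wide; open, the fingers measure 114 mm over their backs; the gripper's body (76 mm by 85 mm) begins 54 mm behind the grasp point. The pads swing forward as they close: fully open they stand 13 mm farther back than shut.
Start: joints at [-1.241, 0.241, 0.005, 1.335, 0, 1.571], TCP at [0.162, -0.473, 0.231] pointing down, gripper open.
Joint ranges: [-2.72, 2.72], [-1.05, 1.87], [-1.09, 1.28], [-1.99, 2.15], [-1.42, 1.44], [-3.14, 3.14]. Speed limits (rad/s): [2.79, 2.79, 3.14, 3.14, 3.14, 3.14].

INTERFACE

Orientations are given as a unit quaternion [x, y, z, w].
In Python, from workcell import monitor, vision, job gives the robot as it stands.
- The arm moves only by the tool move_arm, never from a script. Its argument "moves" is a list that holds one entry, the list of rows, each a list of 5 numbers: the shift along the world's x, y, z in m, then the turn about the world's z in degrees, then the opening in per cent of the stroke, from 0 (shut) to 100 (fully open). In form: [[[x, y, z, turn, gripper], ...]]. A call has 1 to 5 rows; each row is the pose to reach, as a shift and turn from the pose commanded when the call began; what a row does not reach only later rows make up. A row lasts 1/8 s, in which the tool goes at most 62.5 mm and 10.7 degrees, less where a joint would pass 70% of its speed; a pose out of reach is approached as far as the arm can. A call with a gripper value outside its range is refused whole. The fingers move at their own pace and stop on an object; the grip force is fixed at half the most. Time passes only in rows, so rows that repeat a pose let the fingers close. It gives the time, the measured TCP pose, the force, the opening and the grip force at its end, in the units of the state.
- monitor.get_obs(): the state, without advancing time (a new reading comes with each control period).
- vision.camera(name): name is "side" or "top" or "wrist"; returns a dict with "color" (420x560x3 uint8, red, green, blue), "camera_matrix" (3x3 intrinsics, pixels), "eye" and "attitude" of the camera in the world; the wrist camera has in their place "hand_eye" (4x4, takes a point from camera to tool coordinates, whose origin is the TCP and whose axes are the flange's). Camera axes: x right, y up, looking along -z (the intrinsics and any distortion apply to the point x, -y, -z); pixel columns grow to the right and rows downward; lengths in m; the calibration is good to about 2 mm. The wrist camera is an equidistant fisheye: a pixel r from the principal point sees the ray r / f radians off the axis. A picture is of the moment at which its call begins: read the wrist's pose just before it. There is no depth.
- job.job_done(): hands the job in; it is judged then, once.
The state is a dict: "clock": time; "joint_pos": joint angles; "joint_vel": joint speeds; "tau": joint torques, N m; "eef_pos": TCP position; "tool_rot": TCP orientation; "ft_force": force on the tool from outside, world axes, zero at the start; "ft_torque": the same for the moment, N m; "grip_width": finger opening in m; "grasp_force": force on a finger pad.
Only numpy, scipy, OpenCV 4.12 (cv2) and the standard library are available. Lean on these libraries where they do the work, as an engineer would, in place of code of your own. Each camera call takes 0.05 s, during which the arm holds its last target. There are 200 camera calls.

## Working session

There is one attempt and no reset: what is moved stays moved. The work goes in short steps, Python scripts to look and compute and a tool call to move; the robot and the scene stay as the last step left them, time stands still between calls to the robot, and variables do not carry over. Pictures are saved under pics/ and viewed, at most 10 in all, crops included, and the job is handed in when it is done.

Besides the shell and the picture viewer there is one more tool, called after "Call:" as a command line: name --argument value ..., lists and objects as JSON in quotes. move_arm: Moves the arm, as the interface text tells. Its arguments: {"type":"object","properties":{"moves":{"type":"array","items":{"type":"array","items":{"type":"array","items":{"type":"number"}}}}},"required":["moves"]}

```bash
mkdir -p pics; python3 - <<'E'
from workcell import monitor, vision
import cv2,pickle
for n in ("top","side"):
    c=vision.camera(n); pickle.dump(c,open(n+".pkl","wb")); cv2.imwrite(f"pics/{n}0.png",c["color"][:,:,::-1])
    print(n,c["camera_matrix"],c["eye"],c["attitude"],[k for k in c])
o=monitor.get_obs(); print(o["eef_pos"],o["tool_rot"],o["clock"],o["grip_width"])
E
```

```text
top [[393.97876771   0.         278.22609066]
 [  0.         393.97876771 209.06409021]
 [  0.           0.           1.        ]] [ 0.31077257 -0.06485059  1.0310023 ] [ 0.07416989 -0.0758146  -0.69308108  0.71301444] ['color', 'camera_matrix', 'eye', 'attitude']
side [[472.55780842   0.         281.38678369]
 [  0.         472.55780842 203.12631997]
 [  0.           0.           1.        ]] [0.27452983 0.75580149 0.47762703] [-0.06730095  0.51785709  0.84383787 -0.12341906] ['color', 'camera_matrix', 'eye', 'attitude']
[ 0.16172744 -0.4725076   0.2304828 ] [ 9.86435626e-01  1.64145702e-01 -1.74803510e-04 -9.55427595e-04] 0.1 0.08513334041523601
```

View pics/top0.png

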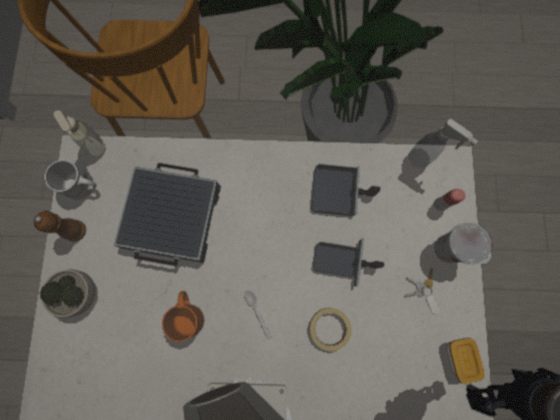

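View pics/side0.png

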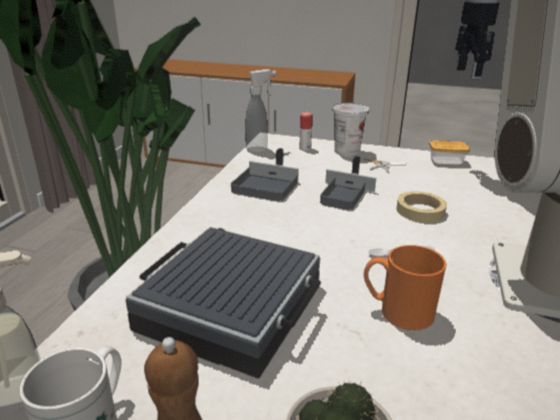

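The top view shows the griddle at about (168,213). The wide tray is at (335,190) and the narrow drip tray at (338,260), with its panel at x≈360 and grip at (375,265); both basins point left, towards the griddle. I'll zoom in to measure.

```bash
python3 - <<'E'
import cv2
im=cv2.imread("pics/top0.png")
a=cv2.resize(im[155:300,105:230],None,fx=4,fy=4,interpolation=cv2.INTER_CUBIC)[:, :]
b=cv2.resize(im[225:295,300:395],None,fx=6,fy=6,interpolation=cv2.INTER_CUBIC)
a=cv2.convertScaleAbs(a,alpha=2);b=cv2.convertScaleAbs(b,alpha=2)
cv2.imwrite("pics/g.png",a);cv2.imwrite("pics/t.png",b)
E
```

```text
(no output)
```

View pics/g.png

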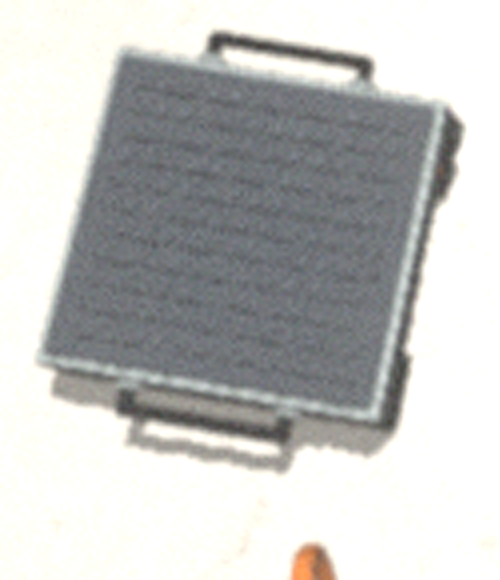

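View pics/t.png

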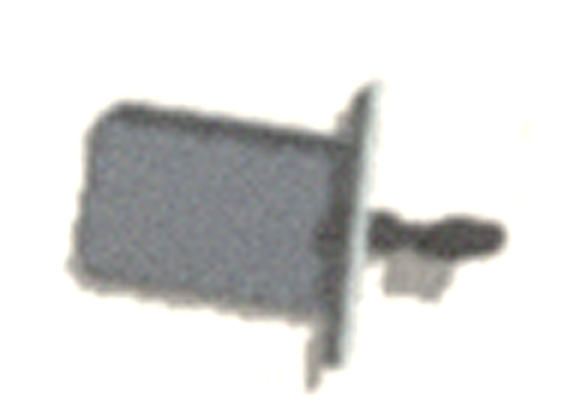

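The griddle's top corners in the crop are (122,48), (446,102), (380,418) and (40,362), and its front (knob) edge is on the right. For the drip tray, the panel's top edge runs (376,88)–(343,362) and the grip top is at about (472,238).

```bash
cat > h.py <<'E'
import numpy as np, pickle
from scipy.spatial.transform import Rotation as R
def ray(c,px,z):
    K=c["camera_matrix"]; d=np.array([(px[0]-K[0,2])/K[0,0],-(px[1]-K[1,2])/K[1,1],-1])
    d=R.from_quat(c["attitude"]).apply(d); e=np.array(c["eye"]); return e+d*(z-e[2])/d[2]
E
python3 - <<'E'
from h import *
c=pickle.load(open("top.pkl","rb"))
g=[ray(c,(105+x/4,155+y/4),.071)[:2] for x,y in [(122,48),(446,102),(380,418),(40,362)]]
print("g",g,[np.linalg.norm(g[i]-g[i-1]) for i in range(4)])
m=np.mean(g,0); ax=(g[0]+g[3]-g[1]-g[2]); a=np.degrees(np.arctan2(ax[1],ax[0])); 
ay=(g[0]+g[1]-g[2]-g[3]); print("centre",m,"x dir",a,"y dir -90",np.degrees(np.arctan2(ay[1],ay[0]))+90)
t=[ray(c,(300+x/6,225+y/6),.038)[:2] for x,y in [(376,88),(343,362)]]
d=t[0]-t[1];print("panel",t,np.linalg.norm(d),"xdir",np.degrees(np.arctan2(d[1],d[0]))+90, np.mean(t,0))
k=ray(c,(300+472/6,225+238/6),.063)[:2];print("grip",k)
fl=[ray(c,(300+x/6,225+y/6),.011)[:2] for x,y in [(92,120),(72,280)]];print("lead",fl)
q=R.from_quat([ 0.986,0.164,0,-0.001]);print(q.as_matrix().round(2))
E
```

```text
g [array([0.61694298, 0.30215111]), array([0.5873106 , 0.09398402]), array([0.38745736, 0.12182491]), array([0.41554529, 0.33117766])] [np.float64(0.20347866641409407), np.float64(0.21026558298739417), np.float64(0.20178313545260312), np.float64(0.21122856444857568)]
centre [0.50181406 0.21228442] x dir 82.12899665324025 y dir -90 81.93345524662006
panel [array([ 0.45179139, -0.28066787]), array([ 0.33745708, -0.26504428])] 0.11539683310366149 xdir 82.21882318135788 [ 0.39462423 -0.27285607]
grip [ 0.38786165 -0.31327289]
lead [array([ 0.43815795, -0.16319217]), array([ 0.3693615 , -0.15519422])]
[[ 0.95  0.32 -0.  ]
 [ 0.32 -0.95  0.  ]
 [ 0.   -0.   -1.  ]]
```

The griddle and tray sizes match what's given. The griddle's x axis points at about 82° and the tray's at about 83°. I'll go above the grip and turn +63°.

Call:
move_arm --moves '[[[0.045,0.032,0,10.5,100],[0.09,0.064,0,21,100],[0.135,0.096,0,31.5,100],[0.18,0.128,0,42,100],[0.226,0.16,-0.02,52.5,100]]]'

```text
clock: 0.72
eef_pos: [0.39, -0.3126, 0.2123]
tool_rot: [0.81, 0.586, 0.0, 0.002]
ft_force: [0.7, -0.2, -0.7]
grip_width: 0.0857
grasp_force: 0.0
```

Call:
move_arm --moves '[[[0,0,-0.04,10.5,100],[0,0,-0.06,10.5,100],[0,0,-0.06,10.5,100]]]'

```text
clock: 1.1
eef_pos: [0.3867, -0.3117, 0.1492]
tool_rot: [0.755, 0.656, -0.0, -0.003]
ft_force: [-0.6, -0.8, 1.0]
grip_width: 0.0853
grasp_force: 0.0
```

```bash
python3 - <<'E'
from workcell import monitor, vision
import cv2,pickle
o=monitor.get_obs(); c=vision.camera("wrist"); c["o"]=o; pickle.dump(c,open("w1.pkl","wb")); cv2.imwrite("pics/w1.png",cv2.convertScaleAbs(c["color"][:,:,::-1],alpha=1.8))
print(o["eef_pos"],o["tool_rot"],o["joint_pos"],c["hand_eye"],c["camera_matrix"])
from h import *
print(R.from_quat(o["tool_rot"]).as_matrix()[:,1])
E
```

```text
[ 0.38665338 -0.31166085  0.14923996] [ 7.55132940e-01  6.55566439e-01 -4.69095880e-04 -2.58207820e-03] [-6.78410111e-01  2.90126308e-01 -1.49243920e-01  1.13667478e+00
 -1.18775664e-05  1.03331161e+00] [[-1.85493987e-03  9.61525972e-01  2.74707780e-01  7.01362419e-02]
 [ 9.99997797e-01  1.51377199e-03  1.45392571e-03 -2.33941511e-05]
 [ 9.82142395e-04  2.74709872e-01 -9.61526662e-01 -1.43715164e-01]
 [ 0.00000000e+00  0.00000000e+00  0.00000000e+00  1.00000000e+00]] [[325.1922621    0.         282.03312876]
 [  0.         325.1922621  206.40042305]
 [  0.           0.           1.        ]]
[ 0.9900772  -0.14045195 -0.00451467]
```

View pics/w1.png

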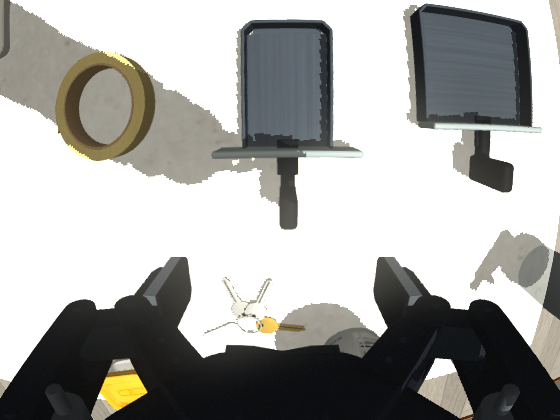

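The wrist view shows the drip tray straight ahead. Its grip top spans about (289,192)–(289,229), its panel's top edge runs (213,153)–(362,153), and the basin's leading edge is near (287,22). The wide tray is well to the right.

```bash
cat >> h.py <<'E'
def wray(c,px,z):
    K=c["camera_matrix"]; H=np.array(c["hand_eye"]); o=c["o"]
    v=np.array([px[0]-K[0,2],px[1]-K[1,2]]); r=np.hypot(*v); th=r/K[0,0]
    d=np.array([np.sin(th)*v[0]/r,-np.sin(th)*v[1]/r,-np.cos(th)])
    T=R.from_quat(o["tool_rot"]); d=T.apply(H[:3,:3]@d); e=T.apply(H[:3,3])+o["eef_pos"]
    return e+d*(z-e[2])/d[2]
E
python3 - <<'E'
from h import *
c=pickle.load(open("w1.pkl","rb"))
P={n:wray(c,p,z)[:2] for n,p,z in [("gf",(289,192),.063),("gr",(289,229),.063),("pl",(213,153),.038),("pr",(362,152),.038),("ll",(248,23),.022),("lr",(326,23),.022)]}
print(P); d=P["pr"]-P["pl"]; print(np.linalg.norm(d),np.degrees(np.arctan2(d[1],d[0]))+90)
pm=(P["pr"]+P["pl"])/2; lm=(P["ll"]+P["lr"])/2; d=lm-pm; print(pm,lm,np.linalg.norm(d),np.degrees(np.arctan2(d[1],d[0])))
u=np.array([np.cos(np.radians(83)),np.sin(np.radians(83))]); print("grip pt from panel",pm-u*.042)
E
```

```text
{'gf': array([ 0.39311709, -0.29688106]), 'gr': array([ 0.3892278 , -0.32514205]), 'pl': array([ 0.33714215, -0.26229272]), 'pr': array([ 0.45519718, -0.27814598]), 'll': array([ 0.37923891, -0.15824597]), 'lr': array([ 0.44323242, -0.16716285])}
0.11911472438558439 82.35167823291667
[ 0.39616967 -0.27021935] [ 0.41123567 -0.16270441] 0.10856540793890279 82.0231200717719
grip pt from panel [ 0.39105115 -0.31190629]
```

Call:
move_arm --moves '[[[0.004,0,-0.04,0,100],[0.004,0,-0.08,0,100],[0.004,0,-0.122,0,100],[0.004,0,-0.122,0,100]]]'

```text
clock: 1.65
eef_pos: [0.3901, -0.312, 0.0278]
tool_rot: [0.756, 0.655, -0.0, -0.003]
ft_force: [-0.9, -0.1, 0.2]
grip_width: 0.0854
grasp_force: 0.0
```

Call:
move_arm --moves '[[[0,0,0,0,0],[0,0,0,0,0],[0,0,0,0,0],[0,0,0,0,0],[0,0,0,0,0]]]'

```text
clock: 2.28
eef_pos: [0.3922, -0.3134, 0.0302]
tool_rot: [0.755, 0.655, 0.0, 0.001]
ft_force: [-1.6, 0.3, 5.5]
grip_width: 0.0133
grasp_force: 59.0
```

Call:
move_arm --moves '[[[0,0,0,0,0],[0,0,0,0,0]]]'

```text
clock: 2.52
eef_pos: [0.3922, -0.3134, 0.0302]
tool_rot: [0.755, 0.655, 0.0, 0.001]
ft_force: [-2.5, -0.6, 6.0]
grip_width: 0.013
grasp_force: 59.0
```

Call:
move_arm --moves '[[[0.003,0.025,0.002,0,0],[0.008,0.06,0.002,0,0],[0.014,0.1,0.002,0,0],[0.021,0.14,0.002,0,0],[0.028,0.17,0.002,0,0]]]'

```text
clock: 3.15
eef_pos: [0.4192, -0.1414, 0.0308]
tool_rot: [0.755, 0.656, -0.0, -0.001]
ft_force: [0.4, -0.1, -2.8]
grip_width: 0.0133
grasp_force: 58.2
```

Call:
move_arm --moves '[[[0.015,0.01,0,0,0],[0.032,0.02,0,0,0],[0.035,0.025,0,0,0],[0.035,0.025,0,0,0]]]'

```text
clock: 3.65
eef_pos: [0.455, -0.1183, 0.031]
tool_rot: [0.755, 0.655, -0.0, -0.0]
ft_force: [-0.3, 0.0, -3.2]
grip_width: 0.0135
grasp_force: 58.5
```

```bash
python3 - <<'E'
from workcell import monitor, vision
import cv2,pickle
o=monitor.get_obs(); c=vision.camera("wrist"); c["o"]=o; pickle.dump(c,open("w2.pkl","wb")); cv2.imwrite("pics/w2.png",cv2.convertScaleAbs(c["color"][:,:,::-1],alpha=1.8))
c=vision.camera("top"); pickle.dump(c,open("top2.pkl","wb")); a=cv2.resize(c["color"][150:300,100:350,::-1],None,fx=3.2,fy=3.2,interpolation=cv2.INTER_CUBIC)
cv2.imwrite("pics/top2.png",cv2.convertScaleAbs(a,alpha=2))
print(o["eef_pos"],o["tool_rot"],o["ft_force"])
E
```

```text
[ 0.45495846 -0.11830284  0.0310196 ] [ 7.55324551e-01  6.55350782e-01 -3.73861303e-04 -1.87948919e-04] [-0.32177993  0.03410311 -3.17163978]
```

View pics/w2.png

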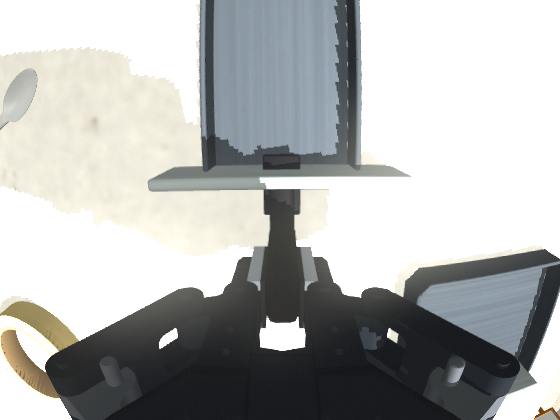

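View pics/top2.png

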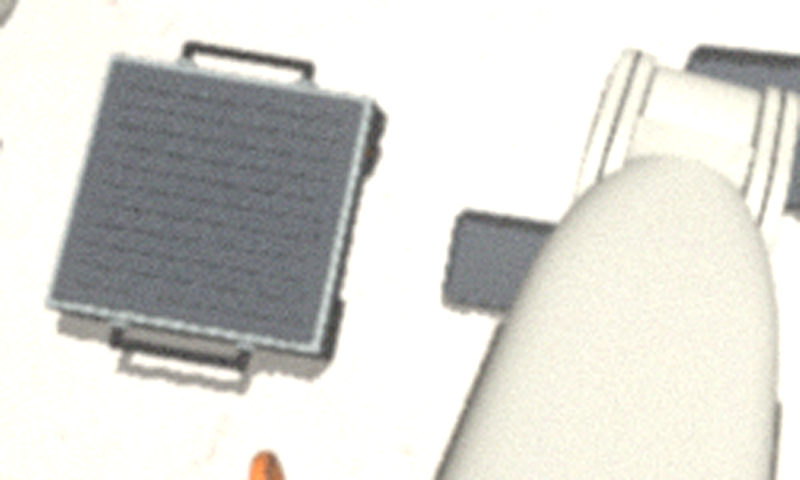

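The tray is held straight (panel level in the wrist view). In the top crop its leading end runs about (462,212)–(444,302), and the wide tray hasn't moved. Next I'll check the lateral offset.

```bash
python3 - <<'E'
from h import *
c=pickle.load(open("top2.pkl","rb"));w=pickle.load(open("w2.pkl","rb"))
f=lambda x,y,z:ray(c,(100+x/3.2,150+y/3.2),z)[:2]
G=np.array([f(*p,.071) for p in [(112,57),(370,97),(320,345),(50,305)]]); m=G.mean(0)
a=G[0]+G[3]-G[1]-G[2]; b=G[0]+G[1]-G[2]-G[3]; print(m,np.degrees(np.arctan2(a[1],a[0])),np.degrees(np.arctan2(b[1],b[0]))+90)
th=np.radians(82);u=np.array([np.cos(th),np.sin(th)]);n=np.array([-u[1],u[0]])
loc=lambda p:np.round([(p-m)@u,(p-m)@n],4)
print("tip",loc((f(462,212,.022)+f(444,302,.022))/2))
print("tcp",loc(np.array(w["o"]["eef_pos"][:2])))
pl,pr=wray(w,(150,185),.038)[:2],wray(w,(410,175),.038)[:2];print("panel",loc((pl+pr)/2),np.degrees(np.arctan2(*(pr-pl)[::-1]))+90)
E
```

```text
[0.5025138 0.2128098] 82.91492202963624 82.44203567921635
tip [-0.1865  0.0068]
tcp [-0.3345  0.001 ]
panel [-0.291   0.0024] 84.0310918302457
```

Call:
move_arm --moves '[[[0.006,0.022,-0.001,0,0],[0.01,0.05,-0.001,0,0],[0.0135,0.08,-0.001,0,0],[0.017,0.105,-0.001,0,0],[0.019,0.12,-0.001,0,0]]]'

```text
clock: 4.38
eef_pos: [0.4737, 0.0022, 0.0304]
tool_rot: [0.755, 0.655, -0.0, 0.0]
ft_force: [0.4, -1.6, -1.9]
grip_width: 0.0132
grasp_force: 58.7
```

Call:
move_arm --moves '[[[0.0014,0.01,0,0,0],[0.0028,0.02,0,0,0],[0.0042,0.03,0,0,0],[0.0056,0.04,0,0,0],[0.0056,0.04,0,0,0]]]'

```text
clock: 5.0
eef_pos: [0.4798, 0.0429, 0.0303]
tool_rot: [0.755, 0.656, 0.0, -0.0]
ft_force: [0.4, 1.0, -1.9]
grip_width: 0.0133
grasp_force: 58.6
```

Call:
move_arm --moves '[[[0.0007,0.005,0,0,0],[0.0012,0.009,0,0,0],[0.0015,0.011,0,0,0],[0.0015,0.011,0,0,0]]]'

```text
clock: 5.5
eef_pos: [0.4811, 0.0531, 0.0303]
tool_rot: [0.755, 0.655, 0.0, -0.0]
ft_force: [0.4, -0.0, 0.2]
grip_width: 0.0132
grasp_force: 58.8
```

Call:
move_arm --moves '[[[0.0003,0.002,0,0,0],[0.0006,0.004,0,0,0],[0.0006,0.004,0,0,0]]]'

```text
clock: 5.88
eef_pos: [0.4817, 0.0571, 0.0304]
tool_rot: [0.755, 0.655, 0.0, -0.0]
ft_force: [-0.3, -0.3, -0.4]
grip_width: 0.0129
grasp_force: 58.9
```

Call:
move_arm --moves '[[[0.0003,0.002,0,0,0],[0.0006,0.004,0,0,0],[0.0006,0.004,0,0,0]]]'

```text
clock: 6.25
eef_pos: [0.4823, 0.0612, 0.0303]
tool_rot: [0.755, 0.655, 0.0, -0.0]
ft_force: [0.3, -1.2, -0.5]
grip_width: 0.0136
grasp_force: 59.0
```

Call:
move_arm --moves '[[[0.0003,0.002,0,0,0],[0.0006,0.004,0,0,0],[0.0006,0.004,0,0,0]]]'

```text
clock: 6.62
eef_pos: [0.4828, 0.0651, 0.0303]
tool_rot: [0.755, 0.655, 0.0, -0.0]
ft_force: [-1.1, -1.3, 1.5]
grip_width: 0.0132
grasp_force: 59.1
```

Call:
move_arm --moves '[[[0.0002,0.0015,0,0,0],[0.0004,0.003,0,0,0],[0.0004,0.003,0,0,0]]]'

```text
clock: 7.0
eef_pos: [0.4826, 0.0654, 0.0303]
tool_rot: [0.756, 0.654, -0.002, 0.002]
ft_force: [-2.5, -10.3, 4.4]
grip_width: 0.0132
grasp_force: 59.4
```

```bash
python3 - <<'E'
from workcell import monitor, vision
import cv2,pickle
o=monitor.get_obs(); c=vision.camera("wrist"); c["o"]=o; pickle.dump(c,open("w3.pkl","wb")); cv2.imwrite("pics/w3.png",cv2.convertScaleAbs(c["color"][:,:,::-1],alpha=2.2))
E
```

```text
(no output)
```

View pics/w3.png

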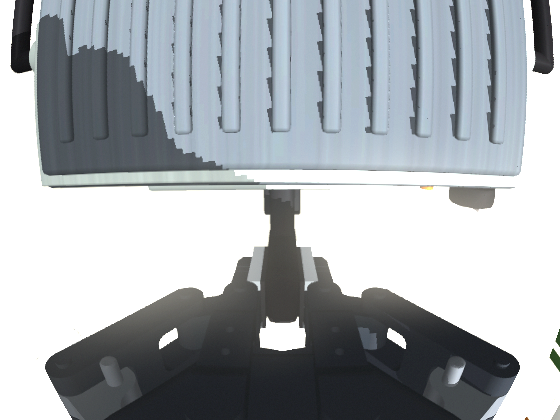

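The wrist view shows the panel (150–410) flush under the griddle's front edge and centred on it (griddle 45–522, y≈187). With 10 N of contact the tray is home, so I'll unload, release and lift.

Call:
move_arm --moves '[[[-0.0003,-0.0025,0,0,0],[-0.0003,-0.0025,0,0,60],[-0.0003,-0.0025,0,0,60],[-0.0003,-0.0025,0,0,60],[-0.0003,-0.0025,0,0,60]]]'

```text
clock: 7.68
eef_pos: [0.483, 0.0657, 0.0303]
tool_rot: [0.755, 0.656, 0.0, -0.0]
ft_force: [-0.4, -0.2, -0.2]
grip_width: 0.0512
grasp_force: 0.0
```

Call:
move_arm --moves '[[[0,0,0.02,0,60],[0,0,0.06,0,60],[0,0,0.11,0,60],[-0.02,-0.05,0.12,0,60],[-0.02,-0.05,0.12,0,60]]]'

```text
clock: 8.3
eef_pos: [0.4625, 0.0136, 0.1516]
tool_rot: [0.756, 0.654, 0.001, 0.001]
ft_force: [0.1, -0.4, 0.4]
grip_width: 0.0509
grasp_force: 0.0
```

```bash
python3 - <<'E'
from workcell import monitor, vision
import cv2,pickle
o=monitor.get_obs(); c=vision.camera("wrist"); c["o"]=o; pickle.dump(c,open("w4.pkl","wb")); cv2.imwrite("pics/w4.png",cv2.convertScaleAbs(c["color"][:,:,::-1],alpha=2))
E
```

```text
(no output)
```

View pics/w4.png

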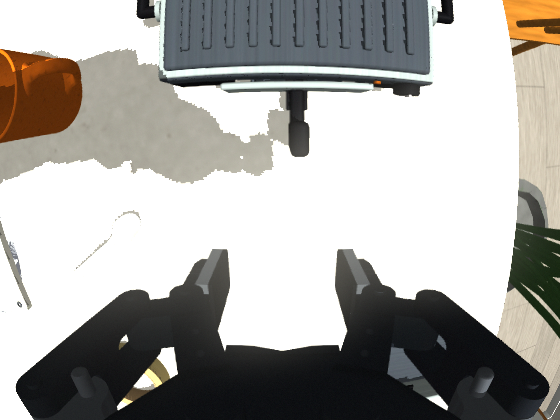

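The tray is home: its panel (222–372, y≈87) sits against the face, centred and parallel. The gripper is clear of the grip at (298,140).

```bash
python3 -c "
from workcell import job
print(job.job_done())"
```

```text
the job is handed in; nothing more can be done
None
```

The drip tray is fully home in the griddle's bay with its panel against the front face, released, the wider tray was never touched, and the job is handed in (no verdict returned).

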